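Rock the stuck locator block out of its clips

TASK

The blue locator block of the bottle filler is stuck tight between the two stiff side clips of its holder. First press the red dust cap on the holder's port fully home, so that nothing can fall in; then grip the block by its head and rock it side to side, towards one clip and then the other, until it has pushed both clips open, and lift it just clear: upright over its place in the holder, the whole foot a finger's breadth or so above the clips. Finish while still holding it there, and leave the other things on the table where they are.

Things in the scene. Friction and masses are not known exactly. Their poses are not given: they have to be found in the camera images.
- holder: Fixed aluminium holder: plate 8 mm thick, -37 to +113 mm along its x, 58 mm to either side along its y; yaw up to 0.5 rad either way. Origin: on the table under the middle of the block's pocket; z up. Clips on the pocket's +y and -y sides: tops 51 mm above the table, steel noses 20 mm wide along x, black tabs end 49 mm (closed) to 55 mm out along y. Red-capped port at +78 mm along x.
- pocket (a point): Middle of the pocket floor, 8 mm above the holder's origin. The dark steel pocket measures 28.5 mm along x by 31 mm along y inside; its rim is 20 mm above this floor. Axes as the holder's.
- locator_block: Loose blue block, about 0.25 kg, 84 mm tall, 26 mm thick along x. Origin: middle of its foot's underside, at the start on the pocket floor; z is its upward axis, x and y start parallel to the holder's. A straight pull jams (60 N and more). Leaning it about 0.17 rad (0.3 is safe) towards a clip, about point block_axis, pushes that clip open with about 5 N at the head.
- block_axis (a point): Rocking axis, along the block's x, 14 mm above its underside: the foot is rounded about it (radius 14 mm), so the block leans towards +y and -y in its pocket. From 28 to 42 mm above the underside are shoulders, 38 mm wide along y, tops sloping at 45 degrees; each clip nose overlaps its shoulder by 3 mm.
- block_head (a point): Grip point: centre of the head, on the block's axis 65 mm above its underside (23 mm above mid-height). The head is a 26 x 26 mm square prism from 42 to 84 mm above the underside. Grip it across its x faces (fingers on the holder's +x and -x sides, clear of the clips), fingertips at least 46 mm above the underside. Axes as the block's.
- clip_left (a joint): How far the clip on the holder's +y side has been pushed outward (m): 0 closed, 0.006 fully open; above 0.003 it lets the block pass. It slides stiffly (about 10 N) and stays where it is left.
- clip_right (a joint): The same for the clip on the holder's -y side.
- dust_cap (a joint): How far the red dust cap has been pressed (m): 0 is 6 mm proud, 0.006 is fully home. It slides stiffly (about 4 N) and stays where it is left.
- cap_top (a point): Middle of the top of the red dust cap, a round cap 38 mm across and 17 mm tall on a brass port, 78 mm along +x from the holder's origin. Its top stands 37 mm above the table when 6 mm proud, 31 mm when home. Press it straight down, e.g. with closed fingers.
- push_handle (a point): Obstacle: near post of the lift table's tubular grey push handle, 25 mm thick, which stands along the right (-y) edge of the table from x 0.43 to 0.85 m and up to 378 mm above the table top. This point is half-way up the near post. Keep arm and hand clear; come in over the table nearer the base or above it.
- spare_coil: Bystander: black valve coil, 30 x 36 x 46 mm, standing on the table; origin at its underside. Leave it alone.
- quick_coupling: Bystander: brass quick coupling, 27 x 51 x 27 mm, lying on the table; origin at its underside. Leave it alone.
Not all that is in view belongs to the job. Of the things shaped like the locator_block, the blue one is meant.

How it is judged:
By the outcome, as a careful person would: the job done as asked, in the order asked, and still so for the second after the job is handed in, while the arm keeps its last pose, push and grip.
It also fails if it takes over 58 s, if anything falls off the work surface, if the arm or the gripper's body presses on something with over 40 N, if the wrist force passes 120 N, or if a joint passes its speed limit or range.

ROBOT

A 6-joint arm with a two-finger parallel gripper is mounted at the origin on a cart in front of the work surface, level with it; the furniture and walls round the work are solid. World frame = base frame: x ahead of the robot, y to its left, z up, the work surface at z = 0. Lengths are in m, angles in rad, forces in N, time in s.
With the tool pointing down it reaches from about 0.375 to 0.9 m from the base axis. Payload 3.1 kg.
Tool frame: the origin (TCP) lies at the very end of the fingers, on their centre line; the grasp point (between the pads) lies 19 mm behind it (manip.hold_point_z is the distance from the TCP to the grasp point, in m); y points along the fingers, z is the direction in which the jaws open and shut, and the axes are right-handed (so a half turn about y gives the same grasp; the last joint's range is limited). The gripper opens to 85 mm and grips with 20 to 120 N. Pads are 22 mm wide; open, the fingers measure 114 mm over their backs; the gripper's body (76 mm by 85 mm) begins 54 mm behind the grasp point. The pads swing forward as they close: fully open they stand 13 mm farther back than shut.
Start: joints at [1.071, 0.527, 1.433, -0, 1.181, -0.178], TCP at [0.197, 0.593, 0.231] pointing down, gripper open.
Joint ranges: [-3.08, 3.08], [-0.75, 2.2], [0.22, 2.44], [-1.43, 4.57], [0, 2.65], [-2.85, 2.85]. Speed limits (rad/s): [2.79, 2.79, 3.14, 3.14, 3.14, 3.14].

INTERFACE

Orientations are given as a unit quaternion [x, y, z, w].
In Python, from station import manip, eyes, workorder gives the robot as it stands. The module is installed in compiled form; this text tells all that it offers.
- The arm moves only by the shell command python3 -m jog 'ROWS' [OPENING] [FORCE]. ROWS is JSON, a list of rows, each a list of 2 entries, a list of its own where there are three numbers: the shift along the tool's x, y, z in cm, then the turn about the tool's y in rad. A call has 1 to 20 rows; each row is the pose to reach, as a shift and turn from the pose commanded when the call began, along the tool's axes at that moment; what a row does not reach only later rows make up. A row lasts 1/12 s, in which the tool goes at most 41.7 mm and 7.16 degrees, less where a joint would pass 70% of its speed; a pose out of reach is approached as far as the arm can. A call with a gripper value outside its range is refused whole. OPENING is the finger opening in cm, from 0 to 8.54, set as the call begins (- or left out, the last holds). The fingers move at their own pace and stop on an object; FORCE is the grip in N (left out, the last holds). Time passes only in rows, so rows that repeat a pose let the fingers close. It gives the time, the measured TCP pose, the force and the opening at its end, in the units of the state.
- manip.sense(): the state, without advancing time (a new reading comes with each control period).
- eyes.snapshot(name): name is "scene" or "top" or "wrist"; returns a dict with "frame" (480x640x3 uint8, red, green, blue), "vfov" (degrees; the focal length in pixels is half the picture's height over the tangent of half this angle, whatever the lens; pixels are square), "cx", "cy" (the principal point, pixels), "rvec" (rotation vector, rad) and "tvec" (3), from world to camera coordinates, as OpenCV has them. Camera axes: x right, y down, z forward; pixel columns grow to the right and rows downward; lengths in m; the calibration is good to about 2 mm. A picture is of the moment at which its call begins. There is no depth.
- workorder.sign_off(): hands the job in, once; it reports no verdict.
The state is a dict: "t": time; "q": joint angles; "qd": joint speeds; "tau": joint torques, N m; "tcp_pos": TCP position; "tool_rot": TCP orientation; "force": force on the tool from outside, world axes, zero at the start; "ft_torque": the same for the moment, N m; "finger_gap": opening from 0.0 (shut) to 1.0 (fully open).
Only numpy, scipy, OpenCV 4.12 (cv2) and the standard library are available. Lean on these libraries where they do the work, as an engineer would, in place of code of your own. Each camera call takes 0.05 s, during which the arm holds its last target. There are 200 camera calls.

## Working session

There is one attempt and no reset: what is moved stays moved. The work goes in short steps, Python scripts to look and compute and a shell command to move; the robot and the scene stay as the last step left them, time stands still between calls to the robot, and variables do not carry over. Pictures are saved under pics/ and viewed, about 8 in all and at most 12, crops included, and the job is handed in when it is done.

```bash
mkdir -p pics; cat > h.py <<'E'
from station import manip, eyes, workorder
import numpy as np, cv2
from scipy.spatial.transform import Rotation as R
def snap(n):
    d=eyes.snapshot(n); d['R']=cv2.Rodrigues(np.array(d['rvec'],float))[0]; d['t']=np.array(d['tvec'],float).ravel()
    d['f']=240/np.tan(np.radians(d['vfov'])/2); return d
def save(d,n): cv2.imwrite('pics/'+n,cv2.cvtColor(d['frame'],cv2.COLOR_RGB2BGR))
def ray(d,u,v):
    c=-d['R'].T@d['t']; r=d['R'].T@np.array([(u-d['cx'])/d['f'],(v-d['cy'])/d['f'],1]); return c,r
def onz(d,u,v,z):
    c,r=ray(d,u,v); return c+r*(z-c[2])/r[2]
def proj(d,p):
    q=d['R']@np.array(p)+d['t']; return q[:2]/q[2]*d['f']+[d['cx'],d['cy']]
E
python3 - <<'E'
from h import *
s=manip.sense(); print(s); print(R.from_quat(s['tool_rot']).as_matrix().round(3))
ds=[snap(n) for n in('scene','top')]
for d,n in zip(ds,('scene','top')): save(d,n+'0.png'); print(n,d['vfov'],(-d['R'].T@d['t']).round(3))
E
```

```text
{'t': 0.0, 'q': array([ 1.07153223e+00,  5.28449061e-01,  1.43393805e+00, -2.35894957e-05,
        1.18142742e+00, -1.78523027e-01]), 'qd': array([ 2.53313487e-05, -2.65277427e-04,  1.06020423e-03, -1.48243325e-03,
        2.73004199e-04, -1.57337417e-03]), 'tau': array([ 5.49498855e-04, -4.42349625e+01, -1.78024113e+01, -3.39094941e-04,
        8.56089173e-03,  1.77752948e-06]), 'tcp_pos': array([0.19667368, 0.59246522, 0.23033279]), 'tool_rot': array([ 0.69877683, -0.11316431,  0.11265656, -0.69728996]), 'force': array([0.94502182, 0.50251547, 0.19337735]), 'ft_torque': array([0.03042451, 0.04305002, 0.02790573]), 'finger_gap': 0.999274021329508}
[[ 0.949 -0.001  0.315]
 [-0.315 -0.002  0.949]
 [-0.    -1.    -0.002]]
scene 56.778893155177336 [ 0.13  -0.535  0.793]
top 49.53352905589259 [ 0.486 -0.144  0.989]
```

View pics/scene0.png

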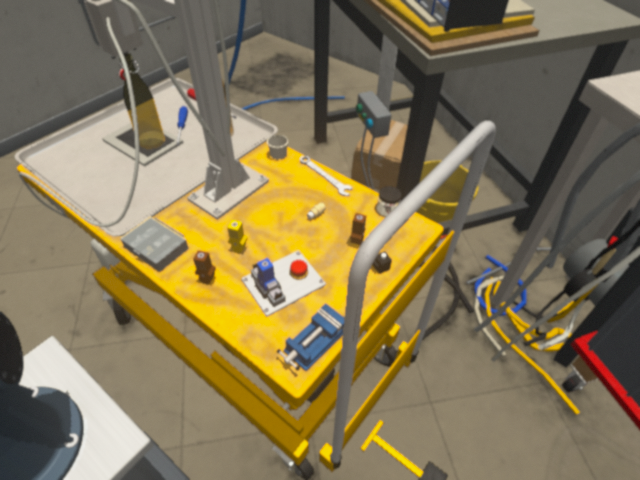

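View pics/top0.png

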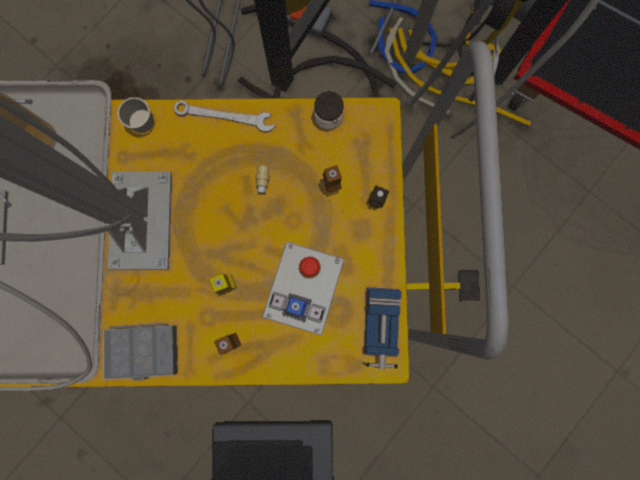

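Scene view: the blue block is at (264,274) and the red cap at (298,268). In the top view the block is at (297,306), the cap at (310,267), and the plate spans (265..343, 243..333).

Lookalikes in the top view: yellow (222,284), brown (228,344), brown (332,180), blue vise (382,325). I choose the blue block at (297,306), which sits in the holder between the clips. Next I'll check it in a close crop and measure.

```bash
python3 - <<'E'
from h import *
d=snap('top'); im=d['frame']; hsv=cv2.cvtColor(im,cv2.COLOR_RGB2HSV)
x0,y0,x1,y1=250,230,360,345
c=im[y0:y1,x0:x1]; cv2.imwrite('pics/crop1.png',cv2.cvtColor(cv2.resize(c,None,fx=5,fy=5,interpolation=cv2.INTER_CUBIC),cv2.COLOR_RGB2BGR))
def m(lo,hi):
    k=cv2.inRange(hsv,lo,hi); k2=np.zeros_like(k); k2[y0:y1,x0:x1]=k[y0:y1,x0:x1]; return k2
def big(k):
    cs,_=cv2.findContours(k,cv2.RETR_EXTERNAL,cv2.CHAIN_APPROX_NONE); return max(cs,key=cv2.contourArea)
red=big(m((0,150,90),(8,255,255))|m((172,150,90),(180,255,255))); (u,v),r=cv2.minEnclosingCircle(red)
cap=onz(d,u,v,.037); print('cap',(u,v),r,cap,'diam',2*r*(d['t'][2]-.037)/d['f'] if 0 else 2*r*(.989-.037)/d['f'])
pl=m((0,0,120),(180,70,255)); pl=cv2.morphologyEx(pl,cv2.MORPH_CLOSE,np.ones((25,25)))
box=cv2.boxPoints(cv2.minAreaRect(big(pl))); w=np.array([onz(d,*p,.008) for p in box]); print('plate',box,w.round(4)); print(np.linalg.norm(w-np.roll(w,1,0),axis=1))
b=big(m((100,120,60),(130,255,255))); print('blue',cv2.minAreaRect(b)); u,v=cv2.minAreaRect(b)[0]; print(onz(d,u,v,.092),onz(d,u,v,.07))
E
```

```text
cap (309.17999267578125, 266.9599914550781) 10.029765129089355 [ 0.57446469 -0.1267872   0.037     ] diam 0.03671026164241954
plate [[261.99457 316.76758]
 [285.34595 240.87567]
 [344.09192 258.95135]
 [320.74054 334.84326]] [[ 0.4848 -0.0375  0.008 ]
 [ 0.6275 -0.0812  0.008 ]
 [ 0.5917 -0.1926  0.008 ]
 [ 0.4504 -0.1468  0.008 ]]
[0.11460356 0.14926226 0.11697351 0.14858315]
blue ((296.6499938964844, 306.54998779296875), (18.024980545043945, 14.546475410461426), 18.43494987487793)
[ 0.50155434 -0.10580734  0.092     ] [ 0.501947   -0.10487371  0.07      ]
```

View pics/crop1.png

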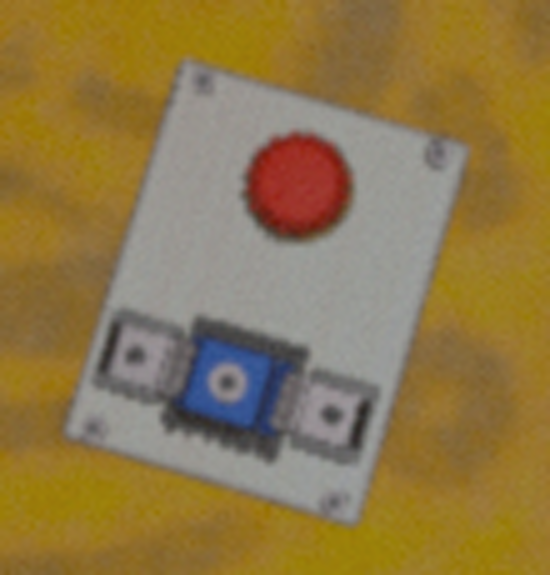

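Crop: the blue square head with its ring is at (227,382), between two clips with black tabs. The red cap is at (300,187). The measured plate is 116x149 mm (given 116x150) and yaw is about -0.305. Next I'll work out the moves and where the column and handle are.

```bash
python3 - <<'E'
from h import *
d=snap('top'); e=snap('scene')
o=np.array([.5023,-.1031]); yaw=-.305
print('block head by ring',onz(d,295.4,306.4,.092)); print('scene px of head/cap', proj(e,[*o,.092]),proj(e,[.5755,-.1266,.037]))
for p in [(108,172),(170,172),(170,268),(108,268)]: print('colplate',onz(d,*p,.0).round(3))
print('col base scene',onz(e,228,188,0).round(3),onz(e,190,207,0).round(3)); print('handle',onz(d,493,345,.37).round(3),onz(d,405,300,0).round(3))
s=manip.sense(); M=R.from_quat(s['tool_rot']).as_matrix(); p=s['tcp_pos']; print('tcp in scene',proj(e,p))
for w in [(.2,.37,.25),(.36,.22,.25),(.42,.05,.25),(.43,-.08,.2),(.5755,-.1266,.10),(.5755,-.1266,.05)]:
    print(w,(M.T@(np.array(w)-p)*100).round(2))
E
```

```text
block head by ring [ 0.50183193 -0.10366865  0.092     ]
scene px of head/cap [265.0791365  264.51437631] [298.28556432 265.33621963]
colplate [0.768 0.266 0.   ]
colplate [0.767 0.145 0.   ]
colplate [0.579 0.139 0.   ]
colplate [0.58  0.257 0.   ]
col base scene [0.679 0.211 0.   ] [0.566 0.233 0.   ]
handle [ 0.449 -0.347  0.37 ] [ 0.513 -0.307  0.   ]
tcp in scene [-84.03564373 146.30642387]
(0.2, 0.37, 0.25) [  7.32  -1.9  -21.05]
(0.36, 0.22, 0.25) [ 27.24  -1.89 -30.24]
(0.42, 0.05, 0.25) [ 38.29  -1.88 -44.48]
(0.43, -0.08, 0.2) [ 43.34   3.13 -56.5 ]
(0.5755, -0.1266, 0.1) [ 58.62  13.13 -56.32]
(0.5755, -0.1266, 0.05) [ 58.62  18.13 -56.32]
```

```bash
python3 - <<'E'
from h import *
d=snap('top'); e=snap('scene')
for uv in [(122,222),(138,165),(128,90)]:
    print(uv,[(z,onz(e,*uv,z)[:2].round(2).tolist(),proj(d,onz(e,*uv,z)).round().tolist()) for z in (0,.05,.1,.2,.3,.4)])
E
```

```text
(122, 222) [(0, [0.42, 0.32], [69.0, 352.0]), (0.05, [0.41, 0.27], [86.0, 364.0]), (0.1, [0.39, 0.21], [105.0, 378.0]), (0.2, [0.35, 0.11], [150.0, 411.0]), (0.3, [0.31, -0.0], [209.0, 455.0]), (0.4, [0.28, -0.11], [290.0, 515.0])]
(138, 165) [(0, [0.59, 0.48], [-9.0, 266.0]), (0.05, [0.56, 0.42], [8.0, 279.0]), (0.1, [0.53, 0.35], [28.0, 294.0]), (0.2, [0.47, 0.22], [74.0, 329.0]), (0.3, [0.41, 0.1], [134.0, 374.0]), (0.4, [0.36, -0.03], [218.0, 438.0])]
(128, 90) [(0, [0.81, 0.85], [-188.0, 154.0]), (0.05, [0.77, 0.76], [-170.0, 167.0]), (0.1, [0.72, 0.67], [-150.0, 183.0]), (0.2, [0.64, 0.5], [-100.0, 219.0]), (0.3, [0.55, 0.32], [-35.0, 268.0]), (0.4, [0.47, 0.15], [55.0, 335.0])]
```

The column base is near (0.62..0.72, 0.2) and the handle is at y≈-0.347. A hose loop lies near (0.45, 0.25), so I'll swing round close to the base.

```bash
python3 -m jog '[[[1,-0.5,-4],0],[[2,-1,-8],0.05],[[3,-1.5,-12],0.1],[[4,-2,-16],0.2],[[5,-2,-19.5],0.3],[[5.7,-2,-22.6],0.4],[[9.5,-2,-23.7],0.5],[[13.5,-2,-25],0.6],[[17.4,-2,-26.1],0.7],[[20.5,-2,-28.5],0.8],[[23.7,-2,-31],0.9],[[27,-2,-33.3],1.0],[[30,-2,-35.6],1.1],[[32,-2,-38.5],1.2],[[34,-2,-41.5],1.3],[[36,-2,-44],1.4],[[38,-2,-46.7],1.5],[[39.8,-2,-50],1.555],[[41.5,-1,-53],1.555],[[43.3,0,-56.3],1.555]]' 0
```

```text
t: 2.02
tcp_pos: [0.431, -0.0795, 0.2318]
tool_rot: [0.418, -0.569, 0.571, -0.419]
force: [0.9, 0.8, 0.4]
finger_gap: -0.0
```

```bash
python3 - <<'E'
from h import *
s=manip.sense(); M=R.from_quat(s['tool_rot']).as_matrix(); p=s['tcp_pos']; print(s['t'],p,s['q'].round(3)); print(M.round(3))
for w in [(.5755,-.1266,.10),(.5755,-.1266,.045)]: print((M.T@(np.array(w)-p)*100).round(2))
E
```

```text
2.0167 [ 0.43102945 -0.0795379   0.23178169] [-0.439  0.275  1.881  0.     0.983 -0.134]
[[-0.3    0.002  0.954]
 [-0.954 -0.001 -0.3  ]
 [ 0.    -1.     0.002]]
[ 0.15 13.22 15.16]
[ 0.15 18.72 15.15]
```

```bash
python3 -m jog '[[[0,2,4],0],[[0,4,7.5],0],[[0,6.5,11],0],[[0.1,9.5,13.5],0],[[0.1,12,15.1],0],[[0.1,12,15.1],0],[[0.1,12,15.1],0]]'; python3 - <<'E'
from h import *
s=manip.sense(); print(s['tcp_pos'],s['force'])
d=snap('wrist'); save(d,'w1.png'); print(d['vfov'],(-d['R'].T@d['t']).round(3)); print('cap pred',proj(d,[.5755,-.1266,.037]),'head',proj(d,[.502,-.1034,.092]),'tcp',proj(d,s['tcp_pos']))
E
```

```text
t: 2.6
tcp_pos: [0.5732, -0.1237, 0.1095]
tool_rot: [-0.419, 0.572, -0.569, 0.417]
force: [0.3, -0.4, -0.1]
finger_gap: -0.001
[ 0.5731907  -0.12367788  0.10952784] [ 0.25614979 -0.44403109 -0.12258034]
67.46367587333802 [ 0.598 -0.045  0.252]
cap pred [323.7330323  262.31877211] head [169.6345243  302.52847902] tcp [318.9357971  317.24932181]
```

View pics/w1.png

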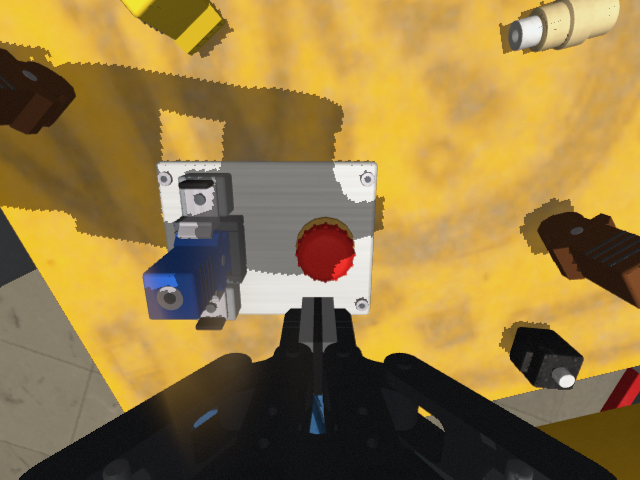

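Wrist view: the red cap's top is at about (325,255), the head ring at (170,297) and the fingertips at (318,300). Both targets are a few pixels higher than predicted, so I'll convert that to an offset.

```bash
python3 - <<'E'
from h import *
d=snap('wrist'); im=d['frame']; hsv=cv2.cvtColor(im,cv2.COLOR_RGB2HSV)
k=cv2.inRange(hsv,(0,160,60),(6,255,255))|cv2.inRange(hsv,(174,160,60),(180,255,255)); k[:, 400:]=0
c=max(cv2.findContours(k,cv2.RETR_EXTERNAL,cv2.CHAIN_APPROX_NONE)[0],key=cv2.contourArea); print(cv2.boundingRect(c),cv2.fitEllipse(c))
o=np.array([.5023,-.1031]);
for z in(.037,.02): # sampled rims at prediction
    a=np.linspace(0,2*np.pi,60); P=np.array([proj(d,[.5755+.019*np.cos(t),-.1266+.019*np.sin(t),z]) for t in a]); print(z,P.min(0),P.max(0))
x,y,w,h=cv2.boundingRect(c); print('far edge',onz(d,x+w/2,y+h,.037)); print('ring',onz(d,170,297,.092))
for p in [(158,162),(377,162),(371,314)]: print('plate corner',onz(d,*p,.008).round(4))
cs=manip.sense(); print(cs['tcp_pos'])
M=R.from_rotvec([0,0,-.305]).as_matrix()[:2,:2]
for l in [(-.037,.058),(.113,.058),(.113,-.058)]: print((o+M@l).round(4))
E
```

```text
(295, 222, 60, 59) ((324.5648498535156, 251.36077880859375), (56.05928421020508, 56.64372634887695), 99.78311157226562)
0.037 [293.92228844 233.31984052] [352.84952498 288.34688707]
0.02 [295.49436076 226.01528171] [350.5827866  277.88887193]
far edge [ 0.57247939 -0.13999019  0.037     ]
ring [ 0.50272696 -0.10109763  0.092     ]
plate corner [ 0.4881 -0.0362  0.008 ]
plate corner [ 0.6278 -0.0801  0.008 ]
plate corner [ 0.5947 -0.1898  0.008 ]
[ 0.57352799 -0.1236439   0.11223676]
[ 0.4844 -0.0367]
[ 0.6275 -0.0817]
[ 0.5927 -0.1924]
```

```bash
python3 -m jog '[[[0,3,0.3],0],[[0,6,0.3],0],[[0,7,0.3],0],[[0,7.3,0.3],0],[[0,7.6,0.3],0],[[0,7.8,0.3],0],[[0,8,0.3],0],[[0,8.1,0.3],0],[[0,8.1,0.3],0],[[0,8.1,0.3],0]]'; python3 -c "
from h import *
s=manip.sense();print(s['tcp_pos'],s['force'])"
```

```text
t: 3.53
tcp_pos: [0.5775, -0.125, 0.0311]
tool_rot: [0.418, -0.57, 0.571, -0.419]
force: [-1.7, 0.2, 3.9]
finger_gap: -0.002
[ 0.57751676 -0.12501329  0.03114671] [-1.68343478  0.2316216   3.90372513]
```

```bash
python3 -m jog '[[[0,0.1,0],0],[[0,0.15,0],0],[[0,0.2,0],0],[[0,0.2,0],0],[[0,0.2,0],0]]'
```

```text
t: 3.95
tcp_pos: [0.5776, -0.125, 0.0307]
tool_rot: [0.418, -0.57, 0.571, -0.419]
force: [-3.7, 2.1, 17.2]
finger_gap: 0.001
```

The force jumped to 17 N with the tip at 31 mm, so the cap is home. Next: up, open, and over to the block.

```bash
python3 -m jog '[[[0,-4,0],0],[[0,-8,0],0],[[0,-11.5,-1],0],[[0,-11.5,-4],0],[[0,-11.5,-7],0],[[0,-11.5,-7.8],0],[[0,-11.5,-7.8],0],[[0,-11.5,-7.8],0],[[0,-11.5,-7.8],0]]' 5.5; python3 - <<'E'
from h import *
s=manip.sense(); print(s['tcp_pos'],s['force'],s['finger_gap'])
d=snap('wrist'); save(d,'w2.png'); print('head',proj(d,[.503,-.102,.092]),'tcp',proj(d,s['tcp_pos']))
e=snap('top');k=cv2.cvtColor(e['frame'],cv2.COLOR_RGB2HSV);
E
```

```text
t: 4.7
tcp_pos: [0.5045, -0.1024, 0.1433]
tool_rot: [0.418, -0.569, 0.571, -0.419]
force: [0.4, 0.2, -0.3]
finger_gap: 0.643
[ 0.504523   -0.10239001  0.14334454] [ 0.39147971  0.15313871 -0.31227173] 0.6428325309824324
head [315.57248194 272.32519067] tcp [318.91204854 317.2426338 ]
```

View pics/w2.png

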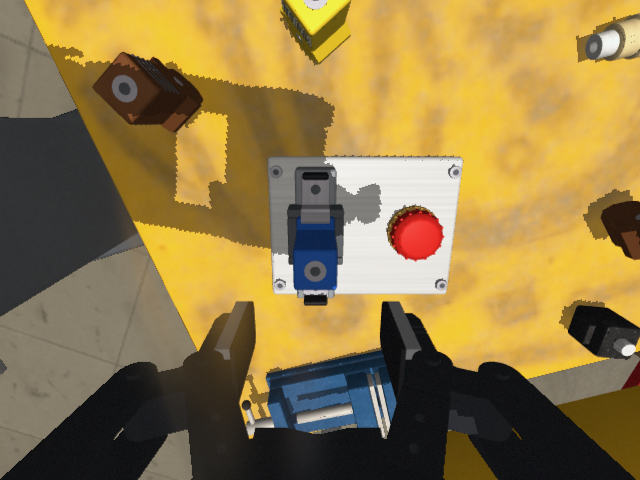

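The head ring is at (315,271), within 2 px of the prediction, and the fingers straddle it. Descend with a -1.5 mm correction and grip.

```bash
python3 -m jog '[[[0,3,-0.15],0],[[0,6,-0.15],0],[[0,8,-0.15],0],[[0,8.85,-0.15],0],[[0,8.85,-0.15],0],[[0,8.85,-0.15],0]]' && python3 -m jog '[[[0,0,0],0],[[0,0,0],0],[[0,0,0],0],[[0,0,0],0],[[0,0,0],0],[[0,0,0],0],[[0,0,0],0],[[0,0,0],0]]' 1.5 30; python3 - <<'E'
from h import *
s=manip.sense(); print(s['tcp_pos'],s['force'],s['ft_torque'],s['finger_gap'])
E
```

```text
t: 5.3
tcp_pos: [0.5018, -0.1013, 0.0546]
tool_rot: [0.418, -0.57, 0.57, -0.418]
force: [-0.6, -0.3, 0.6]
finger_gap: 0.649
t: 5.97
tcp_pos: [0.5022, -0.1015, 0.056]
tool_rot: [0.418, -0.569, 0.571, -0.419]
force: [0.5, 0.4, 6.4]
finger_gap: 0.296
[ 0.5022198  -0.10146003  0.05602553] [0.48480308 0.36077266 6.43865447] [ 0.07542018 -0.01446034  0.00934456] 0.2962089835980536
```

```bash
python3 -m jog '[[[0.2,0,0],0],[[0.4,0.01,0],0],[[0.6,0.03,0],0],[[0.8,0.06,0],0],[[0.9,0.08,0],0],[[1.0,0.1,0],0],[[1.1,0.12,0],0],[[1.2,0.14,0],0],[[1.3,0.16,0],0],[[1.3,0.16,0],0],[[1.3,0.16,0],0],[[1.3,0.16,0],0]]' ; python3 - <<'E'
from h import *
s=manip.sense(); print(s['tcp_pos'],s['force'],s['ft_torque'],s['finger_gap'])
for n in('top','scene'): 
    d=snap(n); save(d,n+'r.png')
    c=proj(d,[.5035,-.102,.05]).astype(int); k=d['frame'][c[1]-35:c[1]+35,c[0]-40:c[0]+40]
    cv2.imwrite(f'pics/r_{n}.png',cv2.cvtColor(cv2.resize(k,None,fx=5,fy=5,interpolation=cv2.INTER_CUBIC),cv2.COLOR_RGB2BGR))
a=[cv2.imread(f'pics/r_{n}.png') for n in('top','scene')]; cv2.imwrite('pics/r1.png',np.hstack(a))
E
```

```text
t: 6.97
tcp_pos: [0.4991, -0.1114, 0.055]
tool_rot: [0.416, -0.57, 0.571, -0.419]
force: [4.6, 11.3, 11.2]
finger_gap: 0.301
[ 0.49911292 -0.11136245  0.05502608] [ 4.59028478 11.29378376 11.15958217] [ 1.9552535  -0.74257774  0.03570411] 0.30069555788645236
```

View pics/r1.png

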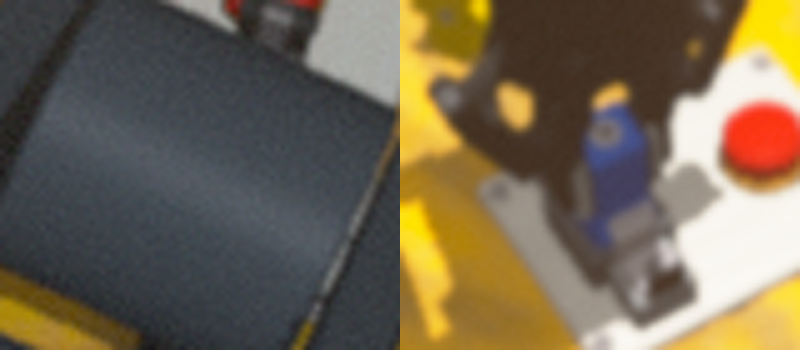

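The scene crop shows the block leaning towards the right (-y) clip, with the head ring at (603,130) in the right half. The head moved 10.4 mm, about 0.2 rad. I'll go a little further, then rock to the other side.

```bash
python3 -m jog '[[[0.1,0,0],0],[[0.2,0,0],0],[[0.3,0,0],0],[[0.3,0,0],0],[[0.3,0,0],0]]' && python3 -m jog '[[[-0.3,-0.05,0],0],[[-0.6,-0.1,0],0],[[-0.9,-0.14,0],0],[[-1.2,-0.16,0],0],[[-1.6,-0.16,0],0],[[-1.6,-0.16,0],0],[[-1.6,-0.16,0],0]]'
```

```text
t: 7.48
tcp_pos: [0.4981, -0.1143, 0.0546]
tool_rot: [0.416, -0.57, 0.571, -0.419]
force: [5.0, 11.3, 7.2]
finger_gap: 0.301
t: 8.07
tcp_pos: [0.5017, -0.1027, 0.055]
tool_rot: [0.419, -0.569, 0.571, -0.418]
force: [-0.7, -4.9, 1.5]
finger_gap: 0.302
```

```bash
python3 -m jog '[[[-0.2,0,0],0],[[-0.4,0.01,0],0],[[-0.6,0.03,0],0],[[-0.8,0.06,0],0],[[-1.0,0.1,0],0],[[-1.2,0.14,0],0],[[-1.4,0.16,0],0],[[-1.6,0.16,0],0],[[-1.6,0.16,0],0],[[-1.6,0.16,0],0],[[-1.6,0.16,0],0]]'
```

```text
t: 8.98
tcp_pos: [0.5063, -0.0885, 0.0538]
tool_rot: [0.419, -0.568, 0.571, -0.418]
force: [-3.7, -9.4, 4.8]
finger_gap: 0.298
```

```bash
python3 -m jog '[[[0.4,-0.05,0],0],[[0.8,-0.1,0],0],[[1.2,-0.14,0],0],[[1.6,-0.16,0],0],[[1.6,-0.16,0],0],[[1.6,-0.16,0],0]]' && python3 -m jog '[[[0,0,0],0],[[0,0,0],0],[[0,-0.1,0],0],[[0,-0.2,0],0],[[0,-0.3,0],0],[[0,-0.4,0],0],[[0,-0.5,0],0],[[0,-0.5,0],0]]' 1.5 40;  python3 - <<'E'
from h import *
d=snap('scene'); save(d,'s3.png')
c=proj(d,[.51,-.11,.05]).astype(int); k=d['frame'][c[1]-45:c[1]+45,c[0]-60:c[0]+60]
cv2.imwrite('pics/s3c.png',cv2.cvtColor(cv2.resize(k,None,fx=6,fy=6,interpolation=cv2.INTER_CUBIC),cv2.COLOR_RGB2BGR))
E
```

```text
t: 9.48
tcp_pos: [0.5024, -0.1001, 0.0552]
tool_rot: [0.417, -0.57, 0.571, -0.419]
force: [3.6, 5.2, 2.6]
finger_gap: 0.3
t: 10.15
tcp_pos: [0.5023, -0.1002, 0.0592]
tool_rot: [0.417, -0.57, 0.571, -0.419]
force: [5.0, 4.5, -5.6]
finger_gap: 0.305
```

View pics/s3c.png

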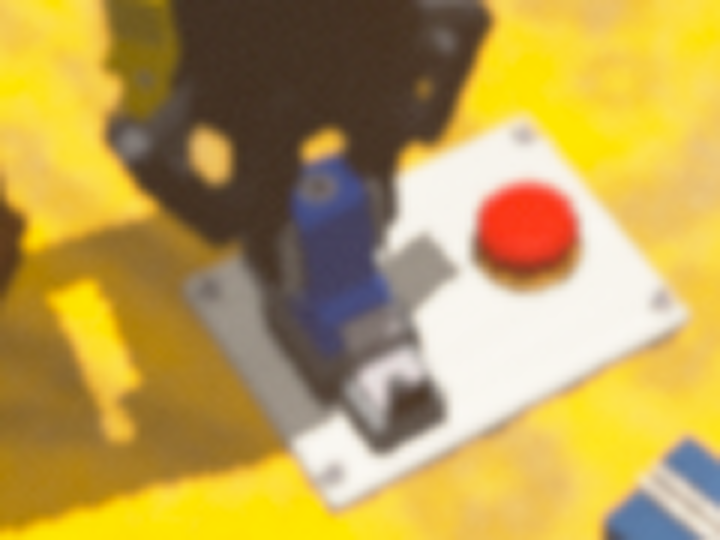

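The lift takes only about 6 N, so the block is free. I'll correct the 1 mm sideways offset and lift the rest.

```bash
python3 -m jog '[[[0.12,0,0],0],[[0.12,-0.3,0],0],[[0.12,-0.6,0],0],[[0.12,-0.9,0],0],[[0.12,-1.2,0],0],[[0.12,-1.5,0],0],[[0.12,-1.5,0],0]]' && python3 -m jog '[[[0,-0.5,0],0],[[0,-1,0],0],[[0,-1.5,0],0],[[0,-2,0],0],[[0,-2.5,0],0],[[0,-3,0],0],[[0,-3.5,0],0],[[0,-3.8,0],0],[[0,-3.8,0],0],[[0,-3.8,0],0],[[0,-3.8,0],0],[[0,-3.8,0],0]]';  python3 - <<'E'
from h import *
d=snap('scene'); save(d,'s4.png'); print(manip.sense()['tcp_pos'],manip.sense()['force'],manip.sense()['ft_torque'])
c=proj(d,[.505,-.105,.08]).astype(int); k=d['frame'][c[1]-45:c[1]+45,c[0]-60:c[0]+60]
cv2.imwrite('pics/s4c.png',cv2.cvtColor(cv2.resize(k,None,fx=6,fy=6,interpolation=cv2.INTER_CUBIC),cv2.COLOR_RGB2BGR))
print('crop org',c-[60,45])
print([ (n,((proj(d,p)-c+[60,45])*6).round()) for n,p in dict(top=(.5025,-.1015,.15),foot=(.5025,-.1015,.066)).items()])
E
```

```text
t: 10.78
tcp_pos: [0.4998, -0.1019, 0.0751]
tool_rot: [-0.419, 0.571, -0.569, 0.418]
force: [-0.5, -0.3, -3.0]
finger_gap: 0.3
t: 11.78
tcp_pos: [0.5006, -0.1021, 0.1125]
tool_rot: [-0.418, 0.57, -0.57, 0.418]
force: [0.1, -0.5, -1.8]
finger_gap: 0.299
[ 0.50058628 -0.10206662  0.11250662] [ 0.05216949 -0.05379407 -2.22291067] [-0.00976628 -0.01903294  0.01567226]
crop org [207 222]
[('top', array([331., 139.])), ('foot', array([352., 300.]))]
```

View pics/s4c.png

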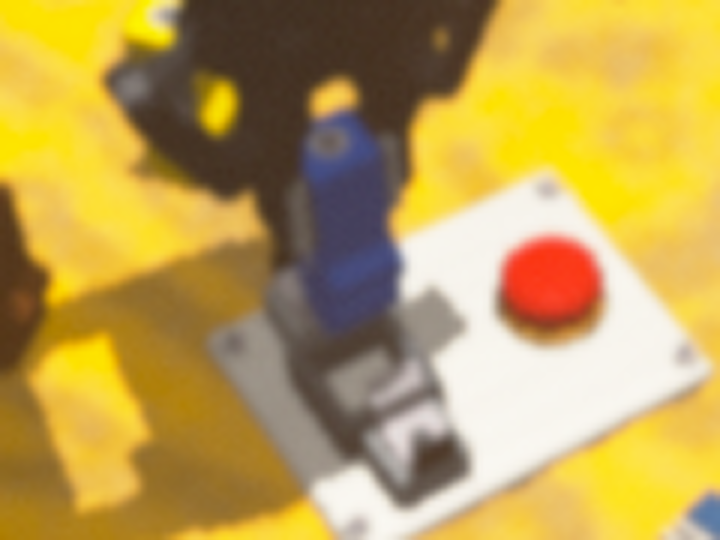

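The block hangs free: measured weight about 2 N, ring at (330,143) against a predicted (331,139), foot about 13 mm above the clips. I'll raise it a little more, centre it, and check that it's upright in the wrist and scene views.

```bash
python3 -m jog '[[[-0.05,-0.15,0.1],0],[[-0.05,-0.25,0.15],0],[[-0.05,-0.25,0.15],0],[[-0.05,-0.25,0.15],0],[[-0.05,-0.25,0.15],0],[[-0.05,-0.25,0.15],0]]';  python3 - <<'E'
from h import *
s=manip.sense(); print(s['tcp_pos'],s['force']); p=s['tcp_pos']; dz=p[2]-.056; zu=.008+dz
M=R.from_rotvec([0,0,-.305]).as_matrix()
L=[]
for n in('scene','wrist'):
    d=snap(n); im=d['frame'].copy(); S=6
    P=lambda l: proj(d,np.array([p[0],p[1],zu])+M@np.array(l))
    c=P([0,0,.042]).astype(int); h=42 if n=='scene' else 120; S=500/(2*h); x,y=max(c[0]-int(h*.75),0),max(c[1]-h,0)
    k=cv2.resize(im[y:y+2*h,x:x+int(1.5*h)],None,fx=S,fy=S,interpolation=cv2.INTER_CUBIC); k=cv2.convertScaleAbs(k,alpha=1.5)
    pts=[(a,b,z) for a in(-.013,.013) for b in(-.013,.013) for z in(.084,.048)]+[(a,b,.028) for a in(-.013,.013) for b in(-.019,.019)]+[(0,0,.084),(.013,0,0),(-.013,0,0)]
    for l in pts: cv2.circle(k,tuple(int(v) for v in (P(l)-[x,y])*S),4,(0,255,0),1)
    L.append(cv2.resize(k,(375,500)))
cv2.imwrite('pics/fin.png',cv2.cvtColor(np.hstack(L),cv2.COLOR_RGB2BGR))
E
```

```text
t: 12.33
tcp_pos: [0.5023, -0.1021, 0.1153]
tool_rot: [-0.418, 0.57, -0.57, 0.418]
force: [-0.4, 0.5, -2.8]
finger_gap: 0.298
[ 0.50233927 -0.10213461  0.11528362] [-0.35682284  0.47128581 -2.77227314]
```

View pics/fin.png

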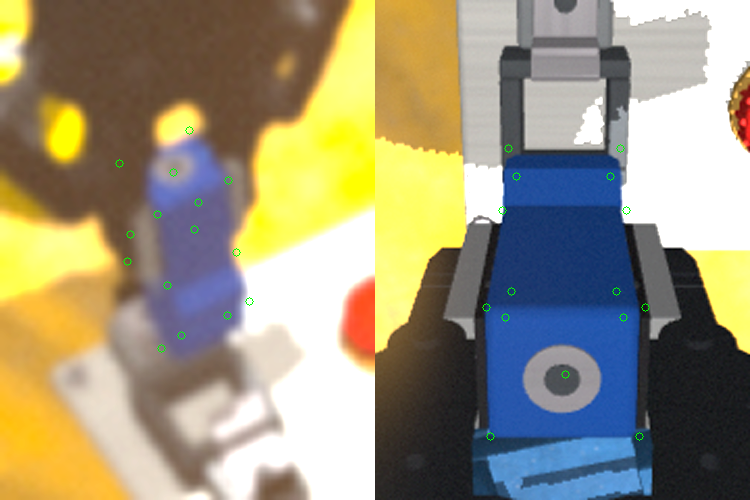

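The wrist and scene views match the expected upright points within 1–2 mm, a lean of 0.03 rad at most. The ring is at (562,379) against a predicted (565,374), the top corners agree, and the foot silhouette fits. The foot is about 16 mm above the clips.

```bash
python3 -c "
from h import *
print(workorder.sign_off()); s=manip.sense(); print(s['t'],s['tcp_pos'],s['force'])"
```

```text
the job is handed in; nothing more can be done
None
the job is handed in; nothing more can be done
```

The job is done and handed in at about 12.4 s of the 58 s allowed, with the arm still gripping the blue block above its place in the holder.

- **Dust cap:** I pressed it first. The tip stopped at 31 mm and the force rose from 4 N to 17 N, so it is fully home. I did not check its height separately in a picture.
- **Rocking:** I gripped the head across its x faces and leaned the block about 0.26 rad towards each clip in turn. The clip openings were not measured directly. The block then came free with about 6 N of pull.
- **Final hold:** The foot is about 16 mm above the clips and the block is centred over its pocket to within 1–2 mm. The last wrist and scene views fit an upright block. The wrist view allows a lean of at most about 0.03 rad, which is within the camera calibration error. The wrist force of about 2.8 N matches the block's weight.
- **Other things on the table:** The arm went near none of them and read no contact on its way in, but I took no final picture of the whole table.

No check failed. The early top and wrist views disagreed by 2–5 mm on where the cap and holder were, so I used a value in between.

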